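# Tuck the flashing under the lapped shingle of the sample roof

## Task

On the sloped sample roof panel, first lay the large aluminium flashing strip (not the short offcut) flat on the bare board below the middle shingle, then slide it up the slope so that its upper edge sits about 30 mm under that loose shingle, centred and square, without lifting the shingle. Finish while still holding the strip in the gripper and pressing it flat on the board with a firm but moderate push of about 10 N: do not let go. Leave everything else on the table where it is.

Things in the scene. Friction and masses are not known exactly. Their poses are not given: they have to be found in the camera images.
- strip_seam (a point): Grip point of the loose aluminium flashing strip (plate 100 mm along x, 150 mm along y, 4 mm thick; 0.14 to 0.28 kg): the middle of its upright seam, a rib 45 mm long along x, 10 mm thick, top 40 mm above the plate's underside. The point is 28 mm above the underside, 17.5 mm behind (-x) the plate's centre. x points to the edge to tuck, z up. Starts flat on the table, seam up, at the right.
- strip_edge (a point): Middle of the strip's leading edge, the long edge farther from the seam, which is to be tucked; half-way through the 4 mm plate. Axes as for strip_seam; it lies 67.5 mm ahead (+x) of strip_seam and 26 mm lower.
- roof: Rigid fixed sloped plywood board, 320 mm wide, left of the strip. Origin: on its top surface, mid-width, below the lower edge of the middle shingle, 62 mm above the table. x points up the slope (0.26 rad, away from the robot), y left along the shingle's edge, z out of the board. Bare from x = -140 mm to 0; beyond, shingles lie 10 mm above it; a batten ends the gap at x = 70 mm.
- shingle_lip (a point): Middle of the lower edge, underside, of the loose middle terracotta shingle: 180 mm wide, 110 mm up the slope, 12 mm thick, 0.5 kg, 10 mm above the board. A fixed shingle 63 mm wide lies at either side, same gap below. A second fixed course laps over its upper end from x = 82 mm of the board, its top 36 mm above the board.
- shingle (a joint): Lift of the loose middle shingle about its upper edge (110 mm from the lip), rad: 0 lying in place, larger when lifted; it falls back by its own weight.
- offcut: Short offcut of flashing, 60 by 80 by 4 mm with a low seam 28 mm high; origin under its centre; not to be used or moved. It lies to the robot's right, about 0.2 m nearer or farther than the strip.
- glaze_jar: Plastic jar, 64 mm across, 85 mm tall, between the robot and the panel; origin under its centre; leave alone.
- cup: Small ceramic cup, 72 mm across, 70 mm tall, far right; origin under its centre; leave alone.
- bowl: White ceramic bowl, 130 mm across, 60 mm tall, left of the panel; origin under its centre; leave alone.
- brush: Brush lying on the table at the left near the robot; leave alone.
Not all that is in view belongs to the job. Leave any pink or purple look-alike of the part that bears strip_seam alone.

How it is judged:
On the way, in this order (a step that is already met when the one before it is completed fails the run):
1. the strip lies flat on the bare board, its upper edge still below the middle shingle (contact force between strip and roof above 0.3 N and angle between the z axis of strip_edge and the z axis of roof, either way round below 0.06 rad and x of strip_edge in the frame of roof between -0.08 and -0.002 m and y of strip_edge in the frame of roof between -0.06 and 0.06 m and z of strip_edge in the frame of roof between -0.003 and 0.007 m), for 0.1 s.
2. the strip's upper edge is tucked under the middle shingle, which lies in place (x of strip_edge in the frame of roof between 0.018 and 0.048 m and z of strip_edge in the frame of roof between -0.003 and 0.007 m and y of strip_edge in the frame of roof between -0.035 and 0.035 m and angle between the x axis of strip_edge and the x axis of roof, either way round below 0.12 rad and value of joint shingle below 0.02 rad), for 0.2 s.
At the end, for the whole second after the job is handed in: The strip's upper edge is 18 to 48 mm under the middle shingle, within 35 mm of its middle and 0.12 rad of square; the strip lies flat on the board (within 0.06 rad), at rest, pressed on it with 4 to 30 N by the fingers that still hold it; the shingle lies in place (lift under 0.02 rad) (all of step 2 and angle between the z axis of strip_edge and the z axis of roof, either way round below 0.06 rad and contact force between strip and roof between 4 and 30 N and contact force between the fingers and strip above 2 N and linear speed of strip below 0.02 m/s); the arm keeps its last pose, push and grip.
It fails at once if the middle shingle is lifted (more than 0.06 rad, some 6 mm at its lip) (value of joint shingle above 0.06 rad).
It fails at once if another thing on the table is moved by more than 30 mm (distance of any of offcut, glaze_jar, cup, bowl, brush from where it was at the start of the episode above 0.03 m).
It also fails if it takes over 42 s, if anything falls off the work surface, if the arm or the gripper's body presses on something with over 40 N, if the wrist force passes 120 N, or if a joint passes its speed limit or range.

## Robot

A 6-joint arm with a two-finger parallel gripper is mounted at the origin on the work surface. World frame = base frame: x ahead of the robot, y to its left, z up, the work surface at z = 0. Lengths are in m, angles in rad, forces in N, time in s.
With the tool pointing down it reaches from about 0.35 to 0.85 m from the base axis. Payload 8.1 kg.
Tool frame: the origin (TCP) lies on the mounting face of the last link; the fingertips stand 186 mm ahead of it and the grasp point (between the pads) lies 167 mm ahead of it (grip_point_offset is the distance from the TCP to the grasp point, in m); z points along the fingers, y is the direction in which the jaws open and shut (so a half turn about z gives the same grasp; the last joint's range is limited). The gripper opens to 93 mm and grips with 3 to 60 N. Pads are 15 mm wide; open, the fingers measure 128 mm over their backs; the gripper's body (75 mm by 188 mm) begins 65 mm behind the grasp point.
Start: joints at [-1.195, 0.13, 1.488, -0, 1.523, -0.085], TCP at [0.267, -0.537, 0.405] pointing down, gripper open.
Joint ranges: [-2.96, 2.96], [-0.89, 2.26], [0.02, 2.5], [-1.34, 4.48], [0, 2.73], [-2.66, 2.66]. Speed limits (rad/s): [2.39, 2.39, 2.79, 3.14, 3.14, 3.14].

## Interface

Orientations are given as a rotation vector (axis times angle).
In Python, from plant import read_state, read_camera, close_job, grip_point_offset gives the robot as it stands.
- The arm moves only by the shell command python3 -m creep 'ROWS' [OPENING] [FORCE]. ROWS is JSON, a list of rows, each a list of 2 entries, a list of its own where there are three numbers: the shift along the tool's x, y, z in cm, then the turn, a rotation vector about the tool's x, y, z in degrees. In form: [[[tx, ty, tz], [rx, ry, rz]], ...]. A call has 1 to 12 rows; each row shifts and turns the commanded pose from where the row before left it, along the tool's axes as they then stand; what a row does not reach is not made up. A row lasts 1/12 s, in which the tool goes at most 41.7 mm and 7.16 degrees, less where a joint would pass 70% of its speed; a pose out of reach is approached as far as the arm can. A call is refused whole if a number of a shift passes 4.17 or a number of a turn 7.16, either way. A call with a gripper value outside its range is refused whole. OPENING is the opening in per cent of the stroke, from 0 (shut) to 100 (fully open), set as the call begins (- or left out, the last holds). The fingers move at their own pace and stop on an object; FORCE is the grip in N (left out, the last holds). Time passes only in rows, so rows that do not move let the fingers close. It gives the time, the measured TCP pose, the force and the opening at its end, in the units of the state.
- read_state(): the state, without advancing time (a new reading comes with each control period).
- read_camera(name): name is "scene" or "side" or "wrist"; returns a dict with "img" (384x512x3 uint8, red, green, blue), "K" (3x3 intrinsics, pixels), "T" (4x4, takes a point from camera to world coordinates). Camera axes: x right, y down, z forward; pixel columns grow to the right and rows downward; lengths in m; the calibration is good to about 2 mm. The wrist camera is an equidistant fisheye: a pixel r from the principal point sees the ray r / f radians off the axis. A picture is of the moment at which its call begins. There is no depth.
- close_job(): hands the job in, once; it reports no verdict.
The state is a dict: "t": time; "q": joint angles; "dq": joint speeds; "joint_torque": joint torques, N m; "tool_pos": TCP position; "orientation": TCP orientation; "force": force on the tool from outside, world axes, zero at the start; "wrist_torque": the same for the moment, N m; "opening": finger opening in m.
Only numpy, scipy, OpenCV 4.12 (cv2) and the standard library are available. Lean on these libraries where they do the work, as an engineer would, in place of code of your own. Each camera call takes 0.05 s, during which the arm holds its last target.

## Working session

There is one attempt and no reset: what is moved stays moved. The work goes in short steps, Python scripts to look and compute and a shell command to move; the robot and the scene stay as the last step left them, time stands still between calls to the robot, and variables do not carry over. Pictures are saved under pics/ and viewed, and the job is handed in when it is done.

```bash
ls; mkdir -p pics
python3 - <<'E'
from plant import *
import cv2
print(read_state()); print(grip_point_offset)
for n in ["scene","side","wrist"]:
    c=read_camera(n); cv2.imwrite(f"pics/{n}0.png",c["img"][:,:,::-1]); print(n,c["K"],c["T"])
E
```

```text
pics
{'t': 0.0, 'q': array([-1.19537566e+00,  1.31134217e-01,  1.48928858e+00,  8.19523746e-06,
        1.52298521e+00, -8.54510675e-02]), 'dq': array([ 7.47623578e-04,  1.12981862e-04,  9.05828071e-04, -2.05086536e-04,
       -6.19516067e-05, -7.76740204e-04]), 'joint_torque': array([ 3.78363562e-03, -5.59834456e+01, -4.91759777e+01,  7.68627436e-02,
        3.53704509e-02, -1.68043666e-04]), 'tool_pos': array([ 0.26674607, -0.53718556,  0.40369812]), 'orientation': array([-3.05680087e+00, -7.17134535e-01,  3.99033273e-04]), 'force': array([1.09094069, 0.28149807, 0.49773786]), 'wrist_torque': array([ 0.01774453, -0.03462514, -0.00482386]), 'opening': 0.09281683648714545}
0.1673
scene [[431.5371697    0.         248.49693064]
 [  0.         431.5371697  189.82808688]
 [  0.           0.           1.        ]] [[ 0.51727613  0.56960749 -0.63872742  1.40296894]
 [ 0.85555722 -0.32573562  0.40239056 -0.61435043]
 [ 0.02114841 -0.75461488 -0.65582705  1.06909751]
 [ 0.          0.          0.          1.        ]]
side [[378.94604371   0.         251.82069606]
 [  0.         378.94604371 190.29663066]
 [  0.           0.           1.        ]] [[ 0.97927575 -0.13124439  0.15425274  0.23395431]
 [-0.20236941 -0.66454505  0.71932364 -1.09056591]
 [ 0.0081007  -0.73563224 -0.6773327   1.12000265]
 [ 0.          0.          0.          1.        ]]
wrist [[297.31863964   0.         252.87071345]
 [  0.         297.31863964 193.94267286]
 [  0.           0.           1.        ]] [[ 0.44524215 -0.85388499 -0.26951783  0.34214768]
 [-0.89540781 -0.42528781 -0.13181474 -0.49966085]
 [-0.00206802  0.30001785 -0.95393135  0.38402438]
 [ 0.          0.          0.          1.        ]]
```

View pics/scene0.png

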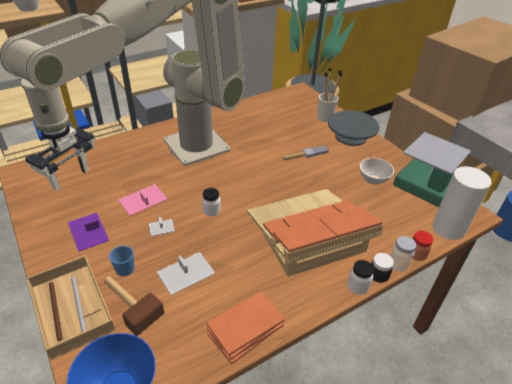

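View pics/side0.png

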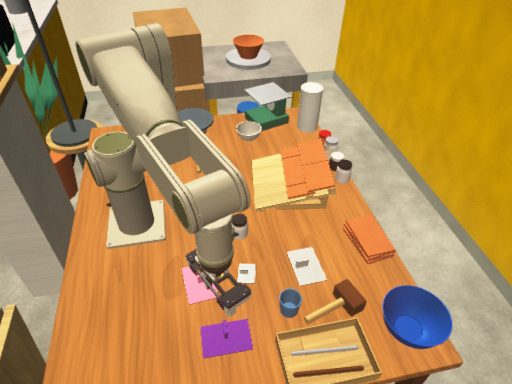

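View pics/wrist0.png

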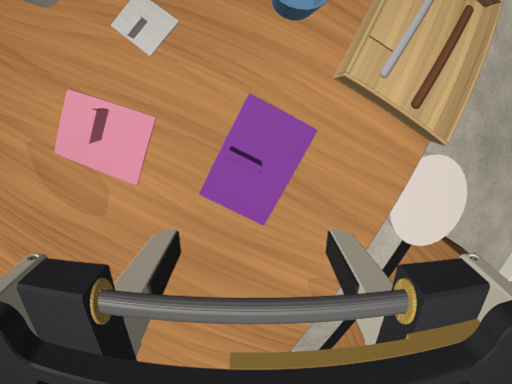

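The candidates are:
- Large grey plate with an upright seam: scene (186,272), side (306,266).
- Small grey plate: scene (161,227), side (247,273). This is the offcut.
- Pink plate, scene (143,199), and purple plate, scene (88,232). These are decoys.

The large grey one fits the description, so I'll confirm it in enlarged crops.

Run:
```python
import cv2,numpy as np
a=cv2.imread("pics/scene0.png")[245:300,145:225]; b=cv2.imread("pics/side0.png")[240:290,270:340]
cv2.imwrite("pics/c1.png",cv2.resize(a,None,fx=10,fy=10,interpolation=cv2.INTER_CUBIC))
cv2.imwrite("pics/c2.png",cv2.resize(b,None,fx=10,fy=10,interpolation=cv2.INTER_CUBIC))
a=cv2.imread("pics/scene0.png")[180:280,240:390]; b=cv2.imread("pics/side0.png")[130:220,240:345]
cv2.imwrite("pics/c3.png",cv2.resize(a,None,fx=5,fy=5,interpolation=cv2.INTER_CUBIC))
cv2.imwrite("pics/c4.png",cv2.resize(b,None,fx=6,fy=6,interpolation=cv2.INTER_CUBIC))
```

```text
(no output)
```

View pics/c1.png

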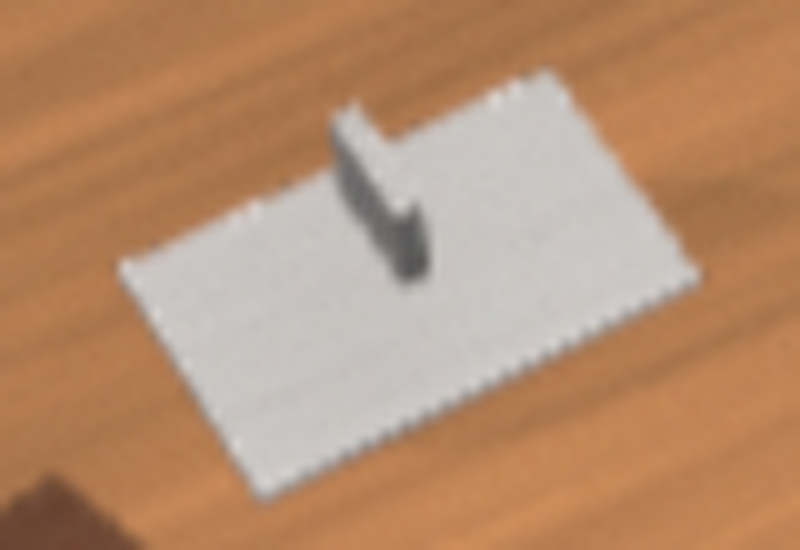

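View pics/c2.png

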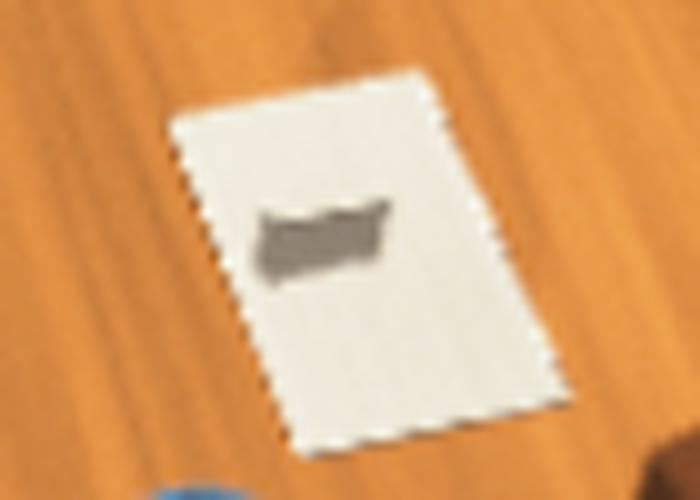

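View pics/c3.png

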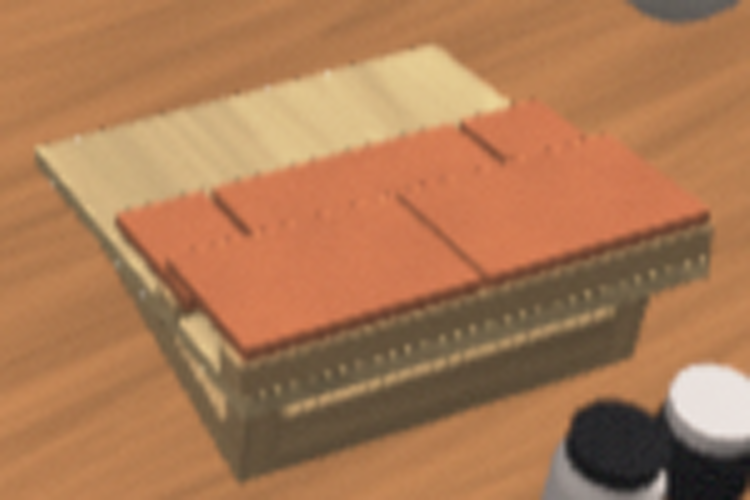

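View pics/c4.png

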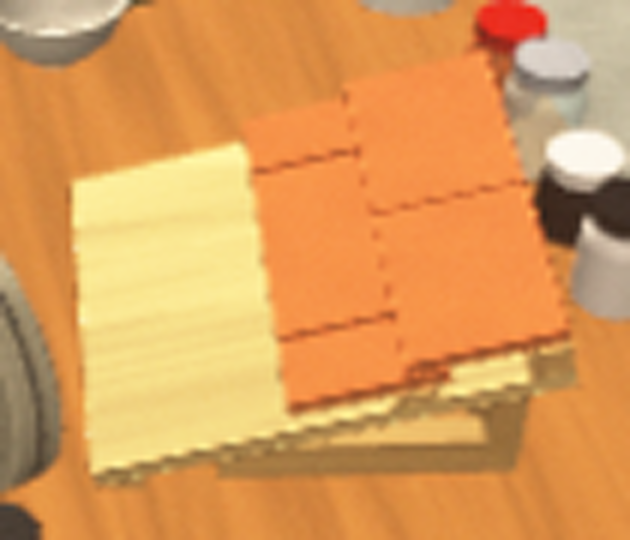

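The crops confirm it: a large grey plate of about 100x150 with a tall rib nearer the robot-side long edge. Next I'll triangulate it.

```bash
cat > h.py <<'E'
import numpy as np
Ks=np.array([[431.5371697,0,248.49693064],[0,431.5371697,189.82808688],[0,0,1]])
Ts=np.array([[0.51727613,0.56960749,-0.63872742,1.40296894],[0.85555722,-0.32573562,0.40239056,-0.61435043],[0.02114841,-0.75461488,-0.65582705,1.06909751],[0,0,0,1]])
Kd=np.array([[378.94604371,0,251.82069606],[0,378.94604371,190.29663066],[0,0,1]])
Td=np.array([[0.97927575,-0.13124439,0.15425274,0.23395431],[-0.20236941,-0.66454505,0.71932364,-1.09056591],[0.0081007,-0.73563224,-0.6773327,1.12000265],[0,0,0,1]])
def ray(K,T,p):
    d=T[:3,:3]@np.linalg.solve(K,[p[0],p[1],1]); return T[:3,3],d/np.linalg.norm(d)
def fray(K,T,p):
    u=np.array([(p[0]-K[0,2])/K[0,0],(p[1]-K[1,2])/K[1,1]]); r=np.linalg.norm(u)
    d=np.array([*(u/r*np.sin(r)),np.cos(r)]) if r>1e-9 else np.array([0,0,1.]); return T[:3,3],T[:3,:3]@d
def tri(*rs):
    A=0;b=0
    for o,d in rs:
        P=np.eye(3)-np.outer(d,d);A=A+P;b=b+P@o
    x=np.linalg.solve(A,b); return x,max(np.linalg.norm(np.cross(x-o,d)) for o,d in rs)
def onz(r,z): o,d=r; return o+d*(z-o[2])/d[2]
def fproj(K,T,X):
    c=T[:3,:3].T@(np.asarray(X)-T[:3,3]); th=np.arctan2(np.hypot(c[0],c[1]),c[2]); u=c[:2]/np.hypot(c[0],c[1])*th
    return np.array([K[0,0]*u[0]+K[0,2],K[1,1]*u[1]+K[1,2]])
def up(c,f,off): return (np.array(c)+.5)/f-.5+np.array(off)
E
python3 - <<'E'
from h import *
np.set_printoptions(precision=4,suppress=True)
S=lambda c:ray(Ks,Ts,up(c,10,(145,245)));D=lambda c:ray(Kd,Td,up(c,10,(270,240)))
for a,b in [((122,265),(300,455)),((548,72),(172,118)),((700,278),(422,70)),((262,500),(572,400))]:
    print(tri(S(a),D(b)),onz(S(a),.004),onz(D(b),.004))
print("seam",tri(S((338,112)),D((262,213))),tri(S((395,212)),D((386,205))))
for c in [(335,120),(358,103),(395,212),(418,205)]: print(onz(S(c),.04))
for c in [(262,213),(388,203)]: print(onz(D(c),.04))
S=lambda c:ray(Ks,Ts,up(c,5,(240,180)));D=lambda c:ray(Kd,Td,up(c,6,(240,130)))
for a,b in [((38,150),(90,472)),((435,44),(72,183)),((118,216),(288,408)),((213,193),(282,338)),((463,128),(256,170)),((510,103),(246,145))]:
    print(a,tri(S(a),D(b)))
E
```

```text
(array([ 0.5515, -0.404 ,  0.0031]), np.float64(0.0012778105491494365)) [ 0.5514 -0.403   0.004 ] [ 0.5515 -0.406   0.004 ]
(array([ 0.5474, -0.2562,  0.0037]), np.float64(0.0007857109026442713)) [ 0.5472 -0.2556  0.004 ] [ 0.5475 -0.2574  0.004 ]
(array([ 0.6456, -0.2528,  0.0038]), np.float64(0.0008758459829868366)) [ 0.6451 -0.252   0.004 ] [ 0.6456 -0.2539  0.004 ]
(array([ 0.6514, -0.4008,  0.0015]), np.float64(0.000884784125159956)) [ 0.6526 -0.4005  0.004 ] [ 0.6506 -0.4034  0.004 ]
seam (array([ 0.5574, -0.3303,  0.039 ]), np.float64(7.286096025945244e-05)) (array([ 0.6015, -0.3325,  0.0373]), np.float64(0.0014558914706225869))
[ 0.5607 -0.3327  0.04  ]
[ 0.558  -0.3238  0.04  ]
[ 0.6026 -0.3319  0.04  ]
[ 0.6036 -0.3248  0.04  ]
[ 0.5571 -0.3309  0.04  ]
[ 0.6018 -0.3354  0.04  ]
(38, 150) (array([ 0.4729, -0.032 ,  0.0228]), np.float64(0.0008091750851223809))
(435, 44) (array([0.5246, 0.2813, 0.0239]), np.float64(0.00218908273642451))
(118, 216) (array([ 0.6019, -0.0515,  0.0787]), np.float64(0.0019958656931887606))
(213, 193) (array([0.6161, 0.0133, 0.0805]), np.float64(0.001166174742929334))
(463, 128) (array([0.6476, 0.1973, 0.0797]), np.float64(5.1993759495020384e-05))
(510, 103) (array([0.6483, 0.235 , 0.0804]), np.float64(0.004731697554109051))
```

```bash
cat >> h.py <<'E'
from scipy.spatial.transform import Rotation as R
np.set_printoptions(precision=4,suppress=True)
def plan(pos,rot,G=0.1673,st=None):
    """pos: desired grasp point world, rot: desired tool R. prints shift in current tool axes (cm) keeping grasp, and turn (deg)"""
    from plant import read_state
    s=st or read_state(); R0=R.from_rotvec(s["orientation"]).as_matrix(); g=s["tool_pos"]+G*R0[:,2]
    tcp=np.array(pos)-G*rot[:,2]
    print("t",s["t"],"grasp now",g,"force",s["force"],"open",s["opening"])
    print("TCP shift tool cm (then turn)",R0.T@(tcp-s["tool_pos"])*100,"turn deg",np.degrees(R.from_matrix(R0.T@rot).as_rotvec()))
    print("grasp shift in final axes cm",rot.T@(np.array(pos)-g)*100)
def tool(yaw,slope=0):
    x=np.array([np.cos(slope)*np.cos(yaw),np.cos(slope)*np.sin(yaw),np.sin(slope)])
    n=np.array([-np.sin(slope)*np.cos(yaw),-np.sin(slope)*np.sin(yaw),np.cos(slope)])
    return np.column_stack([x,np.cross(-n,x),-n])
E
python3 -c "
from h import *
plan([.5815,-.329,.11],tool(.034))"
```

```text
t 0.15 grasp now [ 0.2666 -0.537   0.2366] force [-0.0093  0.17   -0.188 ] open 0.09294940041810433
TCP shift tool cm (then turn) [37.4524 -4.6407 12.6728] turn deg [-0.0829  0.0108 24.4508]
grasp shift in final axes cm [ 32.1747 -19.721   12.6616]
```

```bash
python3 -m creep '[[[0,0,0],[0,0,6.1]],[[0,0,0],[0,0,6.1]],[[0,0,0],[0,0,6.1]],[[0,0,0],[0,0,6.1]]]' 60
python3 -m creep '[[[2.68,-1.64,1.05],[0,0,0]],[[2.68,-1.64,1.05],[0,0,0]],[[2.68,-1.64,1.05],[0,0,0]],[[2.68,-1.64,1.05],[0,0,0]],[[2.68,-1.64,1.05],[0,0,0]],[[2.68,-1.64,1.05],[0,0,0]],[[2.68,-1.64,1.05],[0,0,0]],[[2.68,-1.64,1.05],[0,0,0]],[[2.68,-1.64,1.05],[0,0,0]],[[2.68,-1.64,1.05],[0,0,0]],[[2.68,-1.64,1.05],[0,0,0]],[[2.68,-1.64,1.05],[0,0,0]]]'
python3 - <<'E'
from h import *
from plant import *
import cv2
c=read_camera("wrist"); cv2.imwrite("pics/w1.png",c["img"][:,:,::-1]); np.savez("w1.npz",K=c["K"],T=c["T"])
plan([.5815,-.329,.028],tool(.034))
E
```

```text
t: 0.48
tool_pos: [0.2668, -0.5373, 0.4043]
orientation: [-3.14, -0.047, 0.0]
force: [0.4, 0.8, 0.1]
opening: 0.0715
t: 1.48
tool_pos: [0.5824, -0.3283, 0.2778]
orientation: [-3.141, -0.055, 0.001]
force: [-0.6, -0.4, -0.2]
opening: 0.0558
t 1.5333 grasp now [ 0.5854 -0.3236  0.1077] force [-2.1315  3.584  -1.3973] open 0.05573565172285429
TCP shift tool cm (then turn) [-0.4106  0.494   7.9724] turn deg [-0.2217  0.0335  0.2184]
grasp shift in final axes cm [-0.4036  0.5294  7.9741]
```

View pics/w1.png

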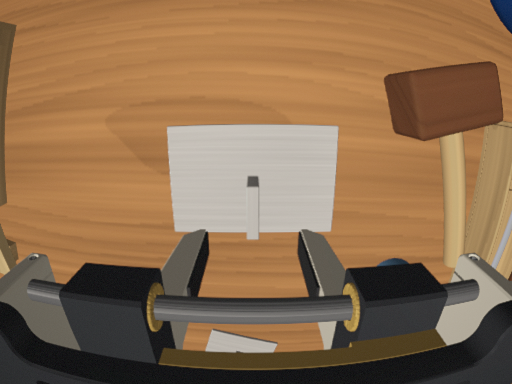

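The wrist view shows the strip plate with corners at (167,127), (337,125), (334,231) and (175,233). The rib runs up from (253,187) to (253,238), between the fingers. I'll take a settled picture to refine this.

Run:
```python
from h import *
from plant import *
import cv2
c=read_camera("wrist"); im=c["img"][:,:,::-1]; cv2.imwrite("pics/w2.png",cv2.resize(im[110:250,155:350],None,fx=4,fy=4,interpolation=cv2.INTER_CUBIC)); np.savez("w2.npz",K=c["K"],T=c["T"])
plan([.5815,-.329,.028],tool(.034))
```

```text
t 1.5833 grasp now [ 0.5833 -0.3251  0.1082] force [-0.0048  0.2319 -0.1711] open 0.0557376832128655
TCP shift tool cm (then turn) [-0.2127  0.3513  8.023 ] turn deg [-0.1996  0.1329  0.2892]
grasp shift in final axes cm [-0.1907  0.3827  8.0238]
```

View pics/w2.png

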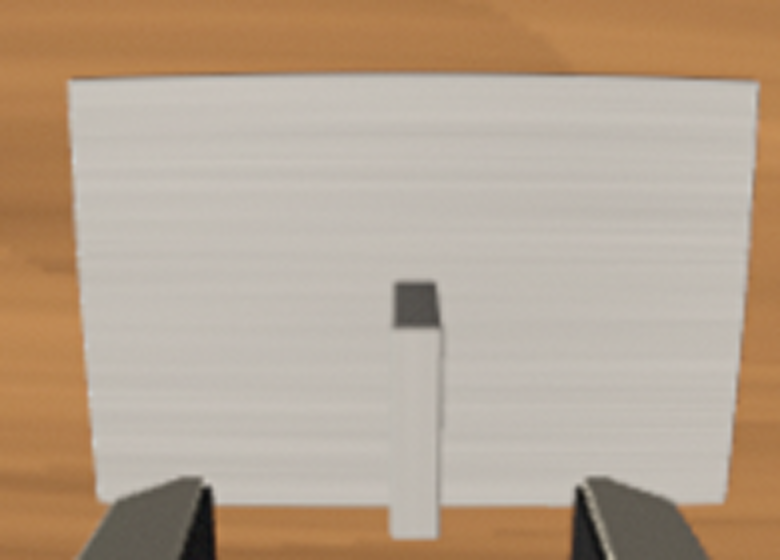

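Run:
```python
from h import *
w=np.load("w2.npz"); W=lambda c:fray(w["K"],w["T"],up(c,4,(155,110)))
P=[onz(W(c),.004) for c in [(68,79),(758,82),(725,502),(98,500)]]
print(np.array(P),np.mean(P,0)); 
print("yaw",[np.arctan2(*(a-b)[1::-1]) for a,b in ((P[0],P[3]),(P[1],P[2]))],[np.arctan2(*((b-a)[:2]*[-1,1])[::1])  for a,b in ((P[1],P[0]),(P[2],P[3]))])
print([onz(W(c),.04) for c in [(392,327),(440,327),(389,538),(438,538)]])
print(fproj(w["K"],w["T"],[.5815,-.329,.04]))
S=lambda c:ray(Ks,Ts,up(c,10,(145,245)))
print("tri",tri(W((392,327)),S((418,207))),tri(W((440,327)),S((395,212))),tri(W((438,538)),S((335,120))))
```

```text
[[ 0.646  -0.2505  0.004 ]
 [ 0.6515 -0.3996  0.004 ]
 [ 0.5522 -0.4038  0.004 ]
 [ 0.5469 -0.2541  0.004 ]] [ 0.5991 -0.327   0.004 ]
yaw [np.float64(0.03636254894635235), np.float64(0.042313640806196574)] [np.float64(0.0369026129693112), np.float64(0.0351633942649913)]
[array([ 0.6037, -0.3222,  0.04  ]), array([ 0.6041, -0.3313,  0.04  ]), array([ 0.5591, -0.3233,  0.04  ]), array([ 0.5595, -0.3332,  0.04  ])]
[260.1971 218.9101]
tri (array([ 0.6019, -0.3232,  0.036 ]), np.float64(0.0010628544851062577)) (array([ 0.6041, -0.3318,  0.0413]), np.float64(0.0006511192317176313)) (array([ 0.5598, -0.3329,  0.0396]), np.float64(0.0005685406145684927))
```

```bash
python3 -m creep '[[[-0.1,0.2,1.5],[0,0,0]],[[-0.1,0.1,1.5],[0,0,0]],[[0,0,1.5],[0,0,0]],[[0,0,1.5],[0,0,0]],[[0,0,1.2],[0,0,0]],[[0,0,0.5],[0,0,0]],[[0,0,0.1],[0,0,0]],[[0,0,0],[0,0,0]]]'
python3 - <<'E'
from h import *
plan([.5816,-.3278,.0285],tool(.036))
E
```

```text
t: 2.25
tool_pos: [0.5792, -0.3327, 0.2003]
orientation: [-3.141, -0.054, 0.001]
force: [-0.4, 0.2, -0.1]
opening: 0.0558
t 2.25 grasp now [ 0.5791 -0.3327  0.033 ] force [-0.4396  0.1611 -0.0972] open 0.05579099888399704
TCP shift tool cm (then turn) [ 0.256  -0.4845  0.4491] turn deg [-0.0249  0.0319 -0.084 ]
grasp shift in final axes cm [ 0.2658 -0.4771  0.4491]
```

```bash
python3 -m creep '[[[0.13,-0.24,0.22],[0,0,0]],[[0.13,-0.24,0.22],[0,0,0]],[[0,0,0],[0,0,0]],[[0,0,0],[0,0,0]]]'
python3 -m creep '[[[0,0,0],[0,0,0]],[[0,0,0],[0,0,0]],[[0,0,0],[0,0,0]],[[0,0,0],[0,0,0]],[[0,0,0],[0,0,0]],[[0,0,0],[0,0,0]],[[0,0,0],[0,0,0]],[[0,0,0],[0,0,0]]]' 0 45
python3 - <<'E'
from h import *
plan([.5816,-.3278,.0285],tool(.036))
E
```

```text
t: 2.58
tool_pos: [0.5822, -0.3274, 0.1968]
orientation: [3.141, 0.056, 0.001]
force: [-0.8, 0.1, -0.2]
opening: 0.056
t: 3.25
tool_pos: [0.5819, -0.3277, 0.1963]
orientation: [3.141, 0.055, -0.0]
force: [0.3, -0.1, 0.4]
opening: 0.0094
t 3.25 grasp now [ 0.5819 -0.3277  0.029 ] force [ 0.305  -0.1087  0.4343] open 0.009448217587297204
TCP shift tool cm (then turn) [-0.0281  0.0073  0.0513] turn deg [ 0.0008  0.0006 -0.0625]
grasp shift in final axes cm [-0.028   0.007   0.0513]
```

```bash
python3 -m creep '[[[0,0,-1],[0,0,0]],[[0,0,-2],[0,0,0]],[[0,0,-3],[0,0,0]],[[0,0,-3],[0,0,0]],[[0,0,-3],[0,0,0]],[[0,0,-3],[0,0,0]],[[0,0,-2],[0,0,0]],[[0,0,-1],[0,0,0]],[[0,0,0],[0,0,0]]]'
python3 - <<'E'
from h import *
from plant import *
import cv2
x=tool(-.166,.26); O=np.array([.635,.103,.060]); print(x)
# hover: grasp point at roof frame (-.11,0,.12)
p=O-.13*x[:,0]-.13*x[:,2]; print(p)
plan(p,x)
c=read_camera("wrist"); cv2.imwrite("pics/w3.png",c["img"][:,:,::-1]); np.savez("w3.npz",K=c["K"],T=c["T"])
E
```

```text
t: 4.0
tool_pos: [0.5824, -0.328, 0.3802]
orientation: [3.138, 0.055, 0.007]
force: [0.3, -0.7, -2.5]
opening: 0.0095
[[ 0.9531 -0.1652  0.2535]
 [-0.1597 -0.9863 -0.0425]
 [ 0.2571  0.     -0.9664]]
[0.4781 0.1293 0.1522]
t 4.0 grasp now [ 0.5832 -0.3285  0.2129] force [ 0.2599 -0.7417 -2.4755] open 0.009525173402062182
TCP shift tool cm (then turn) [-13.0634 -46.9438   6.4244] turn deg [-1.3424 14.5757 11.4729]
grasp shift in final axes cm [-18.882  -43.4124   1.2571]
```

View pics/w3.png

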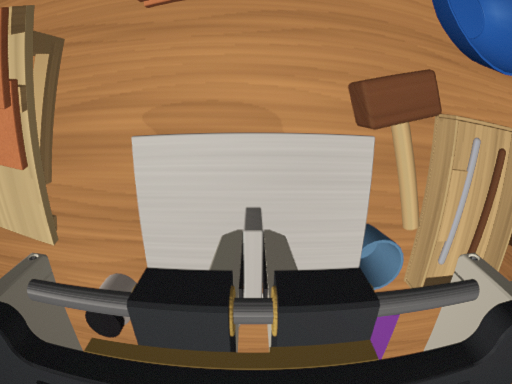

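```bash
python3 -m creep '[[[0,0,0],[-0.45,4.86,3.82]],[[0,0,0],[-0.45,4.86,3.82]],[[0,0,0],[-0.45,4.86,3.82]],[[0,0,0],[0,0,0]],[[0,0,0],[0,0,0]]]'
python3 - <<'E'
from h import *
x=tool(-.166,.26); O=np.array([.635,.103,.060])
plan(O-.13*x[:,0]-.13*x[:,2],x)
E
```

```text
t: 4.47
tool_pos: [0.5807, -0.3273, 0.3737]
orientation: [3.09, -0.255, 0.387]
force: [-1.0, 0.1, -3.6]
opening: 0.0098
t 4.4667 grasp now [ 0.6215 -0.3335  0.2116] force [-0.9784  0.1444 -3.6144] open 0.00977651262206019
TCP shift tool cm (then turn) [-22.731  -43.3461   0.5464] turn deg [-0.2149  0.6286  0.0373]
grasp shift in final axes cm [-22.5794 -43.2699   0.1354]
```

```bash
python3 -m creep '[[[-0.9,-1.7,0],[0,0,0]],[[-1.8,-3.5,0],[0,0,0]],[[-1.8,-3.5,0],[0,0,0]],[[-1.8,-3.5,0],[0,0,0]],[[-1.8,-3.5,0],[0,0,0]],[[-1.8,-3.5,0],[0,0,0]],[[-1.8,-3.5,0],[0,0,0]],[[-1.8,-3.5,0],[0,0,0]],[[-1.8,-3.5,0],[0,0,0]],[[-1.8,-3.5,0],[0,0,0]],[[-1.8,-3.5,0],[0,0,0]],[[-1.8,-3.5,0],[0,0,0]]]'
python3 -m creep '[[[-1.5,-2.5,0],[0,0,0]],[[-0.4,-0.6,0],[0,0,0]],[[0,0,0],[0,0,0]],[[0,0,0],[0,0,0]],[[0,0,0],[0,0,0]]]'
python3 - <<'E'
from h import *
from plant import *
import cv2
x=tool(-.166,.26); O=np.array([.635,.103,.060])
plan(O-.13*x[:,0]-.13*x[:,2],x)
c=read_camera("wrist"); im=c["img"][:,:,::-1]; cv2.imwrite("pics/w4.png",im); np.savez("w4.npz",K=c["K"],T=c["T"])
cv2.imwrite("pics/w4c.png",cv2.resize(im[0:200,80:430],None,fx=2.2,fy=2.2,interpolation=cv2.INTER_CUBIC))
c=read_camera("side");cv2.imwrite("pics/s4.png",c["img"][:,:,::-1])
E
```

```text
t: 5.47
tool_pos: [0.4496, 0.1035, 0.3243]
orientation: [3.085, -0.253, 0.391]
force: [0.9, 1.6, -1.6]
opening: 0.0097
t: 5.88
tool_pos: [0.4382, 0.1347, 0.3203]
orientation: [3.085, -0.257, 0.395]
force: [-0.1, -0.6, -1.7]
opening: 0.0097
t 5.8833 grasp now [0.4798 0.1279 0.1584] force [-0.0759 -0.5666 -1.6942] open 0.009745024104376753
TCP shift tool cm (then turn) [-0.4249 -0.1211  0.5486] turn deg [-0.0373  0.3183 -0.0022]
grasp shift in final axes cm [-0.335  -0.1106  0.5464]
```

View pics/w4.png

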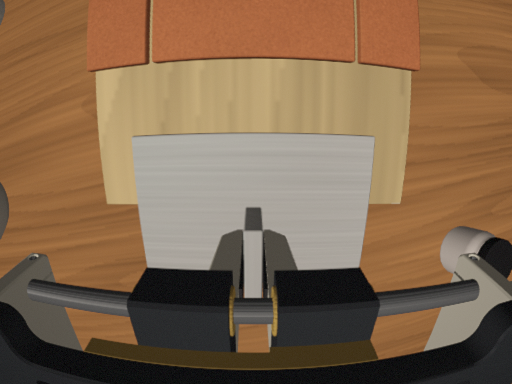

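View pics/w4c.png

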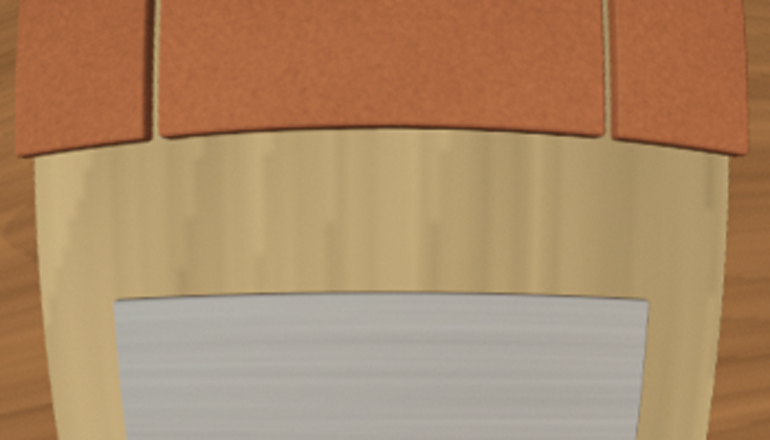

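View pics/s4.png

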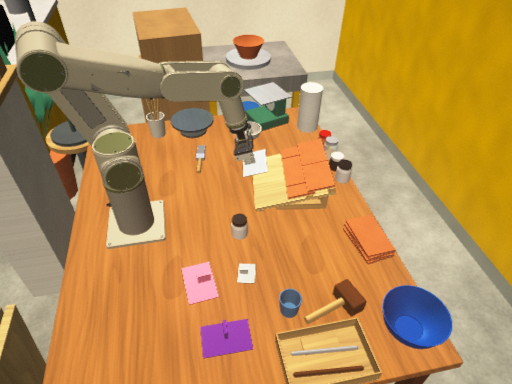

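The wrist view shows the strip held square. The middle shingle lip runs from (153,62) to (354,62), and the lower board corners are at (107,204) and (401,204). I'll fit the roof pose over all views.

```bash
cat > fit.py <<'E'
from h import *
from scipy.optimize import least_squares
w=np.load("w4.npz")
U=lambda c:up(c,2.2,(80,0))
S=lambda c:up(c,5,(240,180));D=lambda c:up(c,6,(240,130))
def pproj(K,T,X):
    c=K@(T[:3,:3].T@(X-T[:3,3])); return c[:2]/c[2]
obs=[]
for X,p in [((0,.09,.022),(160,134)),((0,-.09,.022),(603,133))]: obs.append(('w',X,U(p)))
for X,p in [((-.14,.16,0),(107,204)),((-.14,-.16,0),(401,204))]: obs.append(('w',X,np.array(p,float)))
for X,p in [((-.14,-.16,0),(38,150)),((-.14,.16,0),(435,44)),((0,-.09,.022),(216,192)),((0,.09,.022),(460,128))]: obs.append(('s',X,S(p)))
for X,p in [((-.14,-.16,0),(90,472)),((-.14,.16,0),(72,183)),((0,-.09,.022),(281,334)),((0,.09,.022),(256,173))]: obs.append(('d',X,D(p)))
def res(v,o=obs):
    O=v[:3];t=tool(v[3],.26 if len(v)<5 else v[4]); M=np.column_stack([t[:,0],-t[:,1],-t[:,2]]); r=[]
    for k,X,p in o:
        Y=O+M@np.array(X)
        q=fproj(w["K"],w["T"],Y) if k=='w' else pproj(Ks,Ts,Y) if k=='s' else pproj(Kd,Td,Y)
        r+=list(q-p)
    return np.array(r)
if __name__=="__main__":
    f=least_squares(res,[.635,.103,.06,-.166]);print(f.x);print(f.fun.reshape(-1,2))
    f=least_squares(res,[.635,.103,.06,-.166,.26]);print(f.x)
    ow=[o for o in obs if o[0]=='w']
    f=least_squares(lambda v:res(v,ow),[.635,.103,.06,-.166]);print("wrist",f.x,f.fun)
    f=least_squares(lambda v:res(np.array([v[0],v[1],.062,v[2]]),ow),[.635,.103,-.166]);print("wrist z=.062",f.x,f.fun)
    t=tool(-.166,.26)
    for O in ([.635,.103,.06],f.x[:2].tolist()+[.062]):
        E=[U((115,299)),U((647,300))]
        print("strip edge px",E)
E
python3 fit.py
```

```text
[ 0.6329  0.1022  0.0611 -0.1627]
[[-1.0984  0.728 ]
 [ 1.3577  0.7629]
 [ 0.011  -1.1629]
 [-1.0259 -1.9011]
 [-0.448  -0.0135]
 [ 0.0558  0.3254]
 [-1.0455 -0.6201]
 [-1.5972 -1.0306]
 [ 0.1519 -0.3042]
 [-0.0414 -0.7584]
 [-0.7573  0.0115]
 [-0.9005 -0.1138]]
[ 0.6336  0.1022  0.0581 -0.1624  0.2229]
wrist [ 0.6325  0.1022  0.0618 -0.1629] [-1.2105  0.8173  1.7991  0.9222 -0.1607 -0.7834 -0.6564 -1.4655]
wrist z=.062 [ 0.6325  0.1022 -0.1629] [-1.2847  0.7716  1.8734  0.8762 -0.2427 -0.7372 -0.5741 -1.4199]
strip edge px [array([132.    , 135.6364]), array([373.8182, 136.0909])]
strip edge px [array([132.    , 135.6364]), array([373.8182, 136.0909])]
```

Run:
```python
from h import *
from plant import *
w=np.load("w4.npz"); s=read_state(); R0=R.from_rotvec(s["orientation"]).as_matrix()
for y in (-.075,.075):
  for z in (.189,.191,.193): print(y,z,fproj(w["K"],w["T"],s["tool_pos"]+R0@[.0675,y,z]))
x=tool(-.163,.26); O=np.array([.6327,.1022,.062])
plan(O-.0925*x[:,0]-.06*x[:,2],x)
```

```text
-0.075 0.189 [129.2286 135.2733]
-0.075 0.191 [130.496  134.8853]
-0.075 0.193 [131.7392 134.5059]
0.075 0.189 [378.2644 135.9466]
0.075 0.191 [376.983  135.5514]
0.075 0.193 [375.7259 135.165 ]
t 5.9833 grasp now [0.48   0.1276 0.1585] force [ 1.7361  0.1538 -3.0341] open 0.009815118105575804
TCP shift tool cm (then turn) [3.1839 0.0123 7.2912] turn deg [-0.0104  0.2863 -0.266 ]
grasp shift in final axes cm [3.231  0.0289 7.3073]
```

```bash
python3 -m creep '[[[0.5,0,1.1],[0,0.3,-0.2]],[[0.9,0,2],[0,0,0]],[[0.9,0,2],[0,0,0]],[[0.6,0,1.4],[0,0,0]],[[0.3,0,0.8],[0,0,0]],[[0,0,0],[0,0,0]],[[0,0,0],[0,0,0]]]'
python3 - <<'E'
from h import *
x=tool(-.163,.26); O=np.array([.6327,.1022,.062])
plan(O-.0925*x[:,0]-.028*x[:,2],x)
E
```

```text
t: 6.57
tool_pos: [0.4868, 0.1269, 0.2578]
orientation: [3.085, -0.253, 0.402]
force: [-0.2, -0.1, -1.5]
opening: 0.0095
t 6.5667 grasp now [0.5291 0.12   0.096 ] force [-0.2412 -0.1354 -1.543 ] open 0.009490666508614309
TCP shift tool cm (then turn) [0.02   0.073  3.1912] turn deg [-0.0249  0.0461 -0.0583]
grasp shift in final axes cm [0.0308 0.0789 3.1913]
```

Next I'll lower it gently towards the board and watch the force.

```bash
python3 -m creep '[[[0,0.07,0.6],[0,0,0]],[[0,0,0.7],[0,0,0]],[[0,0,0.5],[0,0,0]],[[0,0,0.3],[0,0,0]],[[0,0,0.2],[0,0,0]],[[0,0,0.1],[0,0,0]],[[0,0,0],[0,0,0]],[[0,0,0],[0,0,0]]]'
python3 -m creep '[[[0,0,0.1],[0,0,0]],[[0,0,0.1],[0,0,0]],[[0,0,0.1],[0,0,0]],[[0,0,0],[0,0,0]],[[0,0,0],[0,0,0]]]'
python3 -c "
from h import *
x=tool(-.163,.26); O=np.array([.6327,.1022,.062])
plan(O-.0925*x[:,0]-.028*x[:,2],x)
from plant import *
s=read_state();print(R.from_rotvec(s['orientation']).as_matrix().T@s['force'],s['wrist_torque'])"
```

```text
t: 7.23
tool_pos: [0.4928, 0.126, 0.2348]
orientation: [3.085, -0.251, 0.404]
force: [0.5, -0.4, -1.8]
opening: 0.01
t: 7.65
tool_pos: [0.4934, 0.1258, 0.2317]
orientation: [3.085, -0.252, 0.404]
force: [0.1, 0.8, -1.4]
opening: 0.01
t 7.65 grasp now [0.5359 0.119  0.07  ] force [ 0.0648  0.7773 -1.3932] open 0.01001628538187612
TCP shift tool cm (then turn) [0.0381 0.0714 0.4965] turn deg [-0.0679 -0.0072  0.0093]
grasp shift in final axes cm [0.0361 0.0906 0.4966]
[-0.4183 -0.776   1.3313] [ 0.1123  0.3368 -0.0092]
```

```bash
python3 -m creep '[[[0,0,0.1],[0,0,0]],[[0,0,0.1],[0,0,0]],[[0,0,0.05],[0,0,0]],[[0,0,0],[0,0,0]],[[0,0,0],[0,0,0]]]'
python3 -m creep '[[[0,0,0.05],[0,0,0]],[[0,0,0.05],[0,0,0]],[[0,0,0],[0,0,0]],[[0,0,0],[0,0,0]]]'
python3 -c "
from h import *
x=tool(-.163,.26); O=np.array([.6327,.1022,.062])
plan(O-.0925*x[:,0]-.028*x[:,2],x)
from plant import *
s=read_state();print(R.from_rotvec(s['orientation']).as_matrix().T@s['force'],s['wrist_torque'])"
```

```text
t: 8.07
tool_pos: [0.4941, 0.1257, 0.2293]
orientation: [3.085, -0.252, 0.404]
force: [0.3, -0.3, -2.0]
opening: 0.0101
t: 8.4
tool_pos: [0.4944, 0.1257, 0.2283]
orientation: [3.085, -0.252, 0.404]
force: [0.7, 0.2, -2.3]
opening: 0.0098
t 8.4 grasp now [0.5369 0.1189 0.0666] force [ 0.6779  0.1608 -2.3135] open 0.009817100229481788
TCP shift tool cm (then turn) [0.0346 0.0728 0.1497] turn deg [-0.0706 -0.0131  0.0074]
grasp shift in final axes cm [0.0308 0.0932 0.1498]
[ 0.0259 -0.2657  2.4013] [ 0.1083  0.2183 -0.0416]
```

```bash
python3 -m creep '[[[0,0.03,0.05],[0,0,0]],[[0,0.03,0.05],[0,0,0]],[[0,0,0],[0,0,0]],[[0,0,0],[0,0,0]]]'
python3 -m creep '[[[0,0,0.05],[0,0,0]],[[0,0,0.03],[0,0,0]],[[0,0,0],[0,0,0]],[[0,0,0],[0,0,0]]]'
python3 -c "
from h import *
x=tool(-.163,.26); O=np.array([.6327,.1022,.062])
plan(O-.0925*x[:,0]-.028*x[:,2],x)
from plant import *
s=read_state();print(R.from_rotvec(s['orientation']).as_matrix().T@s['force'],s['wrist_torque'])"
```

```text
t: 8.73
tool_pos: [0.4945, 0.1254, 0.2281]
orientation: [3.086, -0.251, 0.404]
force: [-5.8, 2.8, 6.0]
opening: 0.0096
t: 9.07
tool_pos: [0.4947, 0.1254, 0.2281]
orientation: [3.086, -0.251, 0.403]
force: [-14.6, 1.3, 15.9]
opening: 0.0102
t 9.0667 grasp now [0.5371 0.1187 0.0664] force [-14.5963   1.3088  15.9499] open 0.010177683250459068
TCP shift tool cm (then turn) [0.0088 0.0505 0.1169] turn deg [-0.0889  0.004   0.0128]
grasp shift in final axes cm [0.01   0.0763 0.117 ]
[-10.0251   1.0452 -19.172 ] [-0.0146  1.8657 -0.0964]
```

```bash
python3 -m creep '[[[0,0,-0.06],[0,0,0]],[[0,0,0],[0,0,0]],[[0,0,0],[0,0,0]]]'
python3 - <<'E'
from h import *
from plant import *
import cv2
x=tool(-.163,.26); O=np.array([.6327,.1022,.062])
plan(O-.0925*x[:,0]-.028*x[:,2],x)
s=read_state();print(R.from_rotvec(s['orientation']).as_matrix().T@s['force'],s['wrist_torque'])
for n in("wrist","side","scene"):
    c=read_camera(n); im=c["img"][:,:,::-1]; 
    if n=="wrist": cv2.imwrite("pics/w5.png",cv2.resize(im[0:280,80:430],None,fx=2,fy=2,interpolation=cv2.INTER_CUBIC)); np.savez("w5.npz",K=c["K"],T=c["T"])
    elif n=="side": cv2.imwrite("pics/s5.png",cv2.resize(im[120:220,220:350],None,fx=5,fy=5,interpolation=cv2.INTER_CUBIC))
    else: cv2.imwrite("pics/sc5.png",cv2.resize(im[130:280,210:390],None,fx=4,fy=4,interpolation=cv2.INTER_CUBIC))
E
```

```text
t: 9.32
tool_pos: [0.4947, 0.1253, 0.2281]
orientation: [3.086, -0.252, 0.405]
force: [-7.9, 1.5, 9.2]
opening: 0.0099
t 9.3167 grasp now [0.5373 0.1186 0.0665] force [-7.8994  1.522   9.2417] open 0.009935005100570351
TCP shift tool cm (then turn) [-0.      0.0434  0.1205] turn deg [-0.1024 -0.0428  0.0048]
grasp shift in final axes cm [-0.0124  0.073   0.1206]
[ -5.3873  -0.24   -11.0021] [ 0.1225  1.0987 -0.1421]
```

View pics/w5.png

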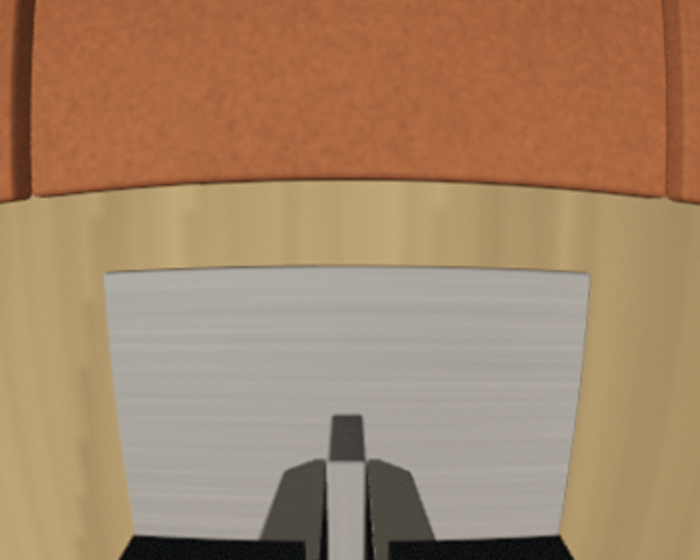

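View pics/s5.png

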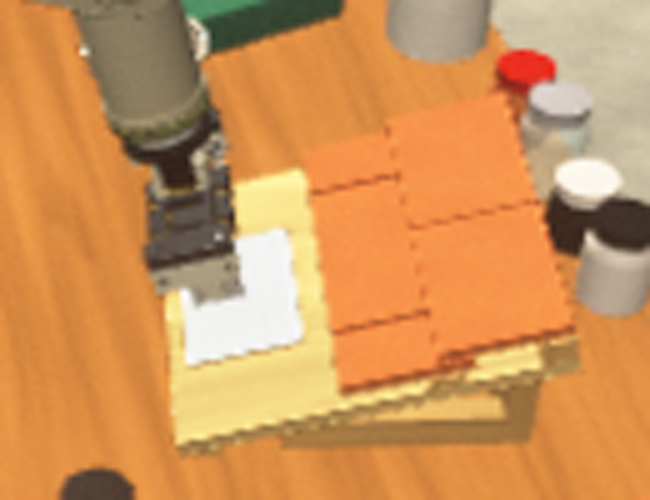

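View pics/sc5.png

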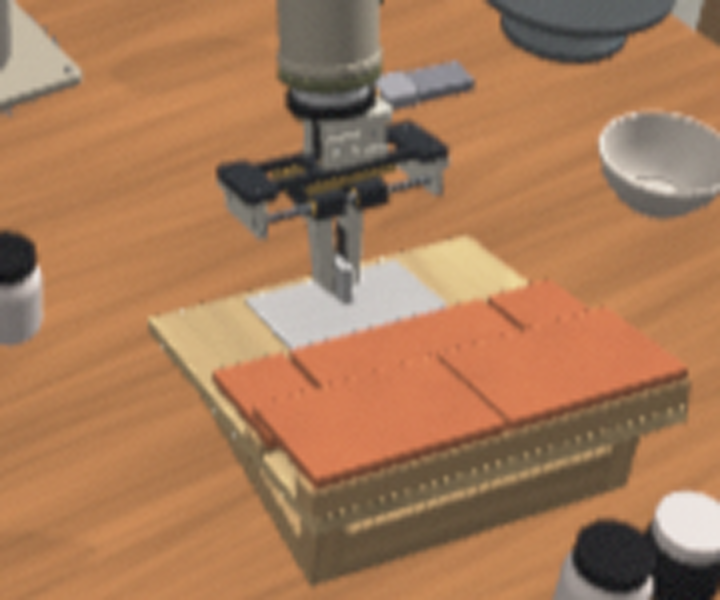

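The wrist view shows the strip flat and square. Its edge corners are at crop (105,272) and (588,273), and the lip ends are at (33,196) and (665,197). I'll quantify this in the wrist frame.

```bash
cat > chk.py <<'E'
from h import *
def chk(f,fac,off,edge,lip,O=np.array([.6327,.1022,.062]),yaw=-.163):
    w=np.load(f);t=tool(yaw,.26);M=np.column_stack([t[:,0],-t[:,1],-t[:,2]])
    def hit(c,z):
        o,d=fray(w["K"],w["T"],up(c,fac,off)); o=M.T@(o-O);d=M.T@d; return o+d*(z-o[2])/d[2]
    E=[hit(c,.004) for c in edge]; L=[hit(c,.010) for c in lip]; L2=[hit(c,.022) for c in lip]
    print("edge",E,"yaw",(E[0]-E[1])[0]/(E[0]-E[1])[1]); print("lip as z.010",L,"as .022",L2)
E
python3 -c "
from chk import *
chk('w5.npz',2,(80,0),[(105,272),(346,267),(588,273)],[(33,197),(349,182),(665,198)])"
```

```text
edge [array([-0.0252,  0.0751,  0.004 ]), array([-0.0257,  0.0011,  0.004 ]), array([-0.0254, -0.073 ,  0.004 ])] yaw 0.00609437572108729
lip as z.010 [array([-0.   ,  0.096,  0.01 ]), array([-0.0012,  0.0003,  0.01  ]), array([ 0.    , -0.0957,  0.01  ])] as .022 [array([-0.0006,  0.0891,  0.022 ]), array([-0.0017,  0.0003,  0.022 ]), array([-0.0006, -0.0887,  0.022 ])]
```

```bash
python3 -m creep '[[[0.2,0,-0.02],[0,0,0]],[[0.3,0,0],[0,0,0]],[[0.3,0,0],[0,0,0]],[[0.3,0,0],[0,0,0]],[[0.3,0,0],[0,0,0]],[[0.3,0,0],[0,0,0]],[[0.2,0,0],[0,0,0]],[[0.1,0,0],[0,0,0]],[[0,0,0],[0,0,0]]]'
python3 - <<'E'
from h import *
x=tool(-.163,.26); O=np.array([.6327,.1022,.062])
plan(O-.0375*x[:,0]-.028*x[:,2],x)
from plant import *
s=read_state();print(R.from_rotvec(s['orientation']).as_matrix().T@s['force'],s['wrist_torque'])
E
```

```text
t: 10.22
tool_pos: [0.5128, 0.1224, 0.2329]
orientation: [3.086, -0.251, 0.399]
force: [-16.1, 2.7, 14.0]
opening: 0.0098
t 10.2167 grasp now [0.5548 0.1157 0.0711] force [-16.1097   2.7141  13.9669] open 0.009814419313124302
TCP shift tool cm (then turn) [3.6099 0.0532 0.1002] turn deg [-0.0731  0.1588  0.0214]
grasp shift in final axes cm [3.6561 0.073  0.1104]
[-12.2459  -0.091  -17.6633] [0.2917 2.1351 0.0027]
```

```bash
python3 -m creep '[[[0,0,-0.06],[0,0,0]],[[0.2,0,-0.01],[0,0,0]],[[0.3,0,0],[0,0,0]],[[0.3,0,-0.01],[0,0,0]],[[0.3,0,0],[0,0,0]],[[0.3,0,-0.01],[0,0,0]],[[0.2,0,0],[0,0,0]],[[0.1,0,0],[0,0,0]],[[0,0,0],[0,0,0]]]'
python3 - <<'E'
from h import *
x=tool(-.163,.26); O=np.array([.6327,.1022,.062])
plan(O-.0375*x[:,0]-.028*x[:,2],x)
from plant import *
import cv2
s=read_state();print(R.from_rotvec(s['orientation']).as_matrix().T@s['force'],s['wrist_torque'])
c=read_camera("wrist"); im=c["img"][:,:,::-1]
cv2.imwrite("pics/w6.png",cv2.resize(im[0:280,80:430],None,fx=2,fy=2,interpolation=cv2.INTER_CUBIC)); np.savez("w6.npz",K=c["K"],T=c["T"])
E
```

```text
t: 10.97
tool_pos: [0.5299, 0.1192, 0.2379]
orientation: [3.085, -0.252, 0.404]
force: [0.3, 0.2, -2.4]
opening: 0.0096
t 10.9667 grasp now [0.5725 0.1124 0.0762] force [ 0.2559  0.2374 -2.4271] open 0.00964613276024029
TCP shift tool cm (then turn) [1.7981 0.0093 0.1439] turn deg [-0.0722 -0.0304 -0.0026]
grasp shift in final axes cm [1.7893 0.0303 0.1429]
[-0.4185 -0.2728  2.4007] [ 0.0623  0.2585 -0.0498]
```

View pics/w6.png

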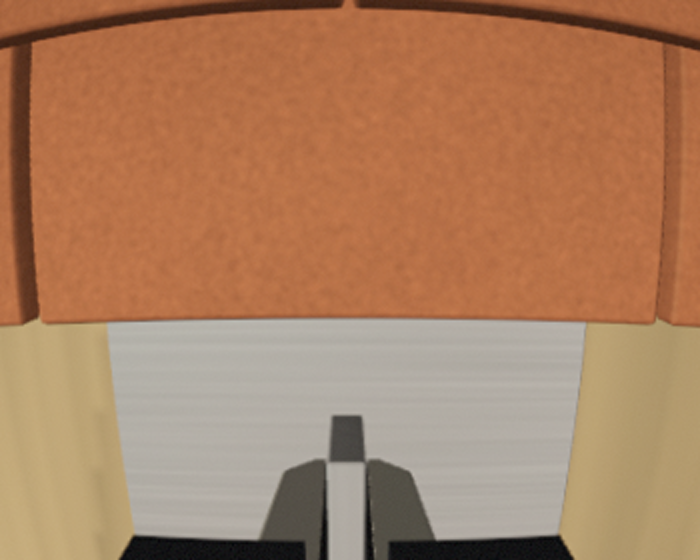

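The edge is about 12 mm under the shingle, which still lies in place: its lip at crop row 320 is level with the neighbours. I'll slide the remaining 18 mm and then press.

```bash
python3 -m creep '[[[0.2,0,0.02],[0,0,0]],[[0.3,0,0],[0,0,0]],[[0.3,0,0],[0,0,0]],[[0.3,0,0],[0,0,0]],[[0.3,0,0],[0,0,0]],[[0.3,0,0],[0,0,0]],[[0.1,0,0],[0,0,0]],[[0,0,0],[0,0,0]],[[0,0,0],[0,0,0]]]'
cat > st.py <<'E'
from h import *
x=tool(-.163,.26); O=np.array([.6327,.1022,.062])
plan(O-.0375*x[:,0]-.028*x[:,2],x)
from plant import *
s=read_state();print(R.from_rotvec(s['orientation']).as_matrix().T@s['force'],s['wrist_torque'])
E
python3 st.py
```

```text
t: 11.77
tool_pos: [0.5469, 0.1164, 0.2423]
orientation: [3.085, -0.252, 0.404]
force: [1.0, -0.6, -2.0]
opening: 0.0094
t 11.7667 grasp now [0.5895 0.1097 0.0806] force [ 0.9601 -0.6362 -1.9812] open 0.009417949710719447
TCP shift tool cm (then turn) [0.0183 0.0132 0.1273] turn deg [-0.0723 -0.0279  0.0065]
grasp shift in final axes cm [0.0103 0.0341 0.1273]
[0.5048 0.4748 2.1843] [-0.0214  0.2615 -0.0065]
```

```bash
python3 -m creep '[[[0,0,0.03],[0,0,0]],[[0,0,0.03],[0,0,0]],[[0,0,0.02],[0,0,0]],[[0,0,0],[0,0,0]],[[0,0,0],[0,0,0]],[[0,0,0],[0,0,0]]]'; python3 st.py
```

```text
t: 12.27
tool_pos: [0.547, 0.1165, 0.2421]
orientation: [3.085, -0.251, 0.404]
force: [-5.4, -0.9, 4.9]
opening: 0.0097
t 12.2667 grasp now [0.5895 0.1096 0.0805] force [-5.37   -0.9253  4.8705] open 0.009677415656157389
TCP shift tool cm (then turn) [0.0173 0.0155 0.1134] turn deg [-0.0643 -0.0315  0.0155]
grasp shift in final axes cm [0.0082 0.0342 0.1134]
[-3.7207  1.7767 -6.0344] [-0.2091  0.9229 -0.0967]
```

```bash
python3 -m creep '[[[0,0,0.02],[0,0,0]],[[0,0,0],[0,0,0]],[[0,0,0],[0,0,0]],[[0,0,0],[0,0,0]],[[0,0,0],[0,0,0]],[[0,0,0],[0,0,0]]]'; python3 st.py
python3 - <<'E'
from h import *
from plant import *
import cv2
c=read_camera("wrist"); im=c["img"][:,:,::-1]
cv2.imwrite("pics/w7.png",cv2.resize(im[0:280,80:430],None,fx=2,fy=2,interpolation=cv2.INTER_CUBIC)); np.savez("w7.npz",K=c["K"],T=c["T"])
im=read_camera("scene")["img"][:,:,::-1]
cv2.imwrite("pics/sc7.png",cv2.resize(im[130:280,210:390],None,fx=4,fy=4,interpolation=cv2.INTER_CUBIC))
E
python3 st.py
```

```text
t: 12.77
tool_pos: [0.547, 0.1165, 0.2421]
orientation: [3.085, -0.251, 0.404]
force: [-7.0, -1.4, 8.7]
opening: 0.01
t 12.7667 grasp now [0.5895 0.1097 0.0805] force [-6.9661 -1.428   8.711 ] open 0.009984193176203091
TCP shift tool cm (then turn) [0.0157 0.0175 0.113 ] turn deg [-0.0645 -0.0275  0.014 ]
grasp shift in final axes cm [0.0078 0.0362 0.113 ]
[ -4.1752   2.5271 -10.1306] [-0.2494  1.2092 -0.1049]
t 12.8667 grasp now [0.5896 0.1097 0.0805] force [-6.2997 -1.1402  7.7932] open 0.009595461697056008
TCP shift tool cm (then turn) [0.0134 0.0172 0.1149] turn deg [-0.065  -0.0291  0.0114]
grasp shift in final axes cm [0.005  0.0361 0.1149]
[-3.8208  2.1364 -9.0861] [-0.2545  1.1476 -0.0757]
```

View pics/w7.png

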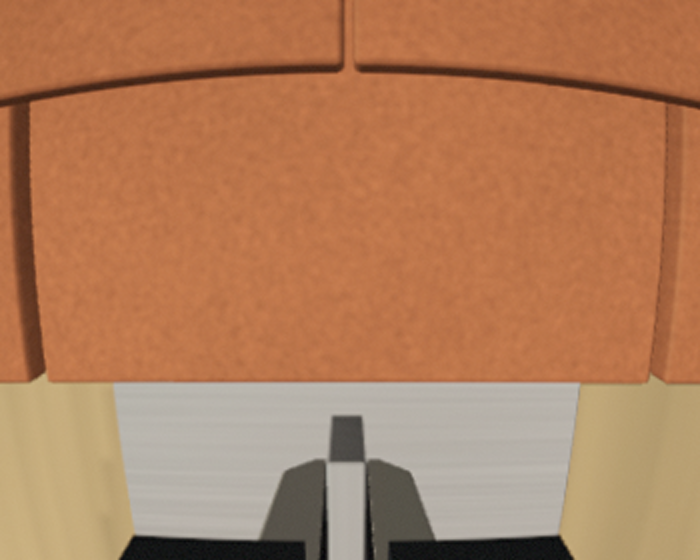

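View pics/sc7.png

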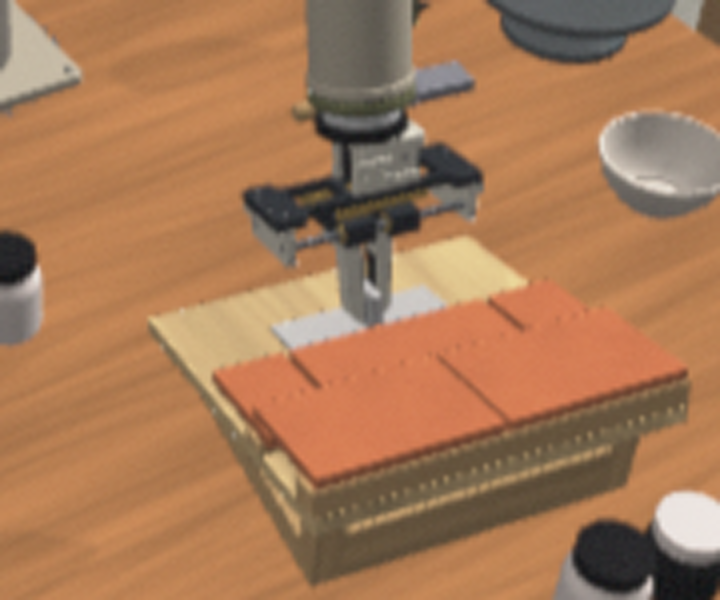

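```bash
python3 -c "
from chk import *
chk('w7.npz',2,(80,0),[(112,384),(580,384)],[(47,382),(348,382),(650,382)])
from plant import close_job
print(close_job())"
```

```text
edge [array([-0.0063,  0.0757,  0.004 ]), array([-0.0061, -0.0742,  0.004 ])] yaw -0.0012684770649391457
lip as z.010 [array([-0.0038,  0.0965,  0.01  ]), array([-0.0039,  0.0001,  0.01  ]), array([-0.0035, -0.0968,  0.01  ])] as .022 [array([-0.0002,  0.0896,  0.022 ]), array([-0.0002,  0.0002,  0.022 ]), array([ 0.0001, -0.0898,  0.022 ])]
the job is handed in; nothing more can be done
None
```

I laid the large aluminium strip flat on the bare board with its upper edge about 25 mm below the middle shingle. I then slid it up the slope, pressed it on the board and handed the job in, still gripped, at about 12.9 s. No verdict was reported.

**Last checks**
- **Tuck:** the upper edge is about 30 mm under the lip. This comes from the gripper pose, because the edge is hidden. The strip is within about 1 mm of centre and under 0.01 rad from square.
- **Shingle:** the lip appeared in place and level with its neighbours in the wrist and scene views. The fitted lip position agreed within 1 mm.
- **Press:** the wrist force was about 9–10 N along the tool. With the strip's own weight of roughly 2.3 N, the board contact should be about 11–12 N.
- **Tangential load:** about 4 N of load along the board remained from friction.
- **Other things:** the offcut, jar, cup, bowl, brush and the pink and purple look-alikes were not touched.

**What disagreed or went unevenly**
- Contact with the board came about 1.2 mm earlier than the fitted roof height, which is within the calibration error.
- While sliding, the press varied between about 20 N and a moment of no contact before I set the final push.

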